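# Change the batch in the studio's curing drawer

### The arm

A 6-joint arm with a two-finger parallel gripper is mounted at the origin on the work surface. World frame = base frame: x ahead of the robot, y to its left, z up, the work surface at z = 0. Lengths are in m, angles in rad, forces in N, time in s.
With the tool pointing down it reaches from about 0.35 to 0.925 m from the base axis. Payload 6.4 kg.
Tool frame: the origin (TCP) lies at the very end of the fingers, on their centre line; the grasp point (between the pads) lies 19 mm behind it; z points along the fingers, y is the line along which they close (so a half turn about z gives the same grasp; the last joint's range is limited). The gripper opens to 94 mm and grips with 3 to 60 N. Pads are 16 mm wide; open, the fingers measure 119 mm over their backs; the gripper's body (75 mm by 177 mm) begins 78 mm behind the grasp point.
Start: joints at [0.928, 0.245, 1.558, -0, 1.339, -0.174], TCP at [0.294, 0.58, 0.205] pointing down, gripper open.
Joint ranges: [-3.13, 3.13], [-1.02, 2.26], [0.13, 2.54], [-0.95, 4.09], [0.21, 2.88], [-2.74, 2.74]. Speed limits (rad/s): [2.57, 2.57, 3.14, 3.14, 3.14, 3.14].

### API

Orientations are given as a unit quaternion [w, x, y, z].
In Python, from workcell import manip gives the robot as it stands. Calls block until the motion is done:
- manip.move_to(position, orientation): joint-space move of the TCP to a pose.
- manip.line_to(position, max_speed=0.15, rot=None, max_force=None): straight line of the TCP; rot=None keeps the orientation; max_speed is the mean speed in m/s. With max_force (N) it stops when the force on the tool has changed by that much, and returns True; else False.
- manip.movej(angles): joint-space move.
- manip.gripper_open() and manip.grab(f_grip=None): open the fingers fully, or close them until they stop; f_grip is the grip in N (None keeps the last).
- manip.sleep(seconds).
- manip.ik(position, orientation): joint angles nearest the present ones, or None.
- manip.camera(name): name is "scene" or "top" or "wrist"; returns a dict with "img" (400x640x3 uint8, red, green, blue), "fx", "fy", "cx", "cy" (pixels), "k1" (the pictures are not rectified: a ray, as slopes to the right and down, at radius r is drawn at 1 + k1 r^2 times it, then the intrinsics apply), "R" (3x3) and "t" (3): a world point X has camera coordinates R X + t; the wrist camera has in their place "hand_eye" (4x4, takes a point from camera to tool coordinates, whose origin is the TCP and whose axes are the flange's). Camera axes: x right, y down, z forward; pixel columns grow to the right and rows downward; lengths in m; the calibration is good to about 2 mm. A picture is of the moment at which its call begins: read the wrist's pose just before it. There is no depth.
A pose or a line that the arm cannot do raises manip.PlanningError and nothing moves.
- manip.close_job(): hands the job in; it is judged then, once.
Readings, each from a call of its own:
- manip.get_t(): time.
- manip.get_joint_pos(): joint angles.
- manip.get_joint_vel(): joint speeds.
- manip.get_tau(): joint torques, N m.
- manip.get_ee_pos(): TCP position.
- manip.get_ee_rot(): TCP orientation.
- manip.get_ft_force(): force on the tool from outside, world axes, zero at the start.
- manip.get_moment(): the same for the moment, N m.
- manip.get_gripper_width(): finger opening in m.
- manip.get_grasp_force(): force on a finger pad.
Only numpy, scipy, OpenCV 4.12 (cv2) and the standard library are available. Lean on these libraries where they do the work, as an engineer would, in place of code of your own. Each camera call takes 0.05 s, during which the arm holds its last target. There are 200 camera calls.

### The job

Change the batch in the curing cabinet: pull its drawer open by the handle to nearly its full travel, collect every cured block (green top) from it into the yellow tote, and lay every fresh block (red top) from the blue mat down on the drawer's floor, in a single layer with none standing on end. Then push the drawer fully home and, only once it is shut, press the green start button right down and let go. Leave the jars, tape and tools where they are.

Things in the scene. Friction and masses are not known exactly. Their poses are not given: they have to be found in the camera images.
- cured1: Cured colour block, green painted top with a white stripe: wooden block 66 x 40 x 30 mm (its x, y, z), about 70 g, origin at its centre. Starts lying flat in the shut drawer; it may be absent.
- cured2: Cured colour block, green painted top with a white stripe: wooden block 66 x 40 x 30 mm (its x, y, z), about 70 g, origin at its centre. Starts lying flat in the shut drawer; it may be absent.
- cured3: Cured colour block, green painted top with a white stripe: wooden block 66 x 40 x 30 mm (its x, y, z), about 70 g, origin at its centre. Starts lying flat in the shut drawer; it may be absent.
- fresh1: Freshly varnished colour block, red painted top with a small blue tape square: wooden block 66 x 40 x 30 mm (its x, y, z), about 70 g, origin at its centre. Starts lying flat on the blue mat; it may be absent.
- fresh2: Freshly varnished colour block, red painted top with a small blue tape square: wooden block 66 x 40 x 30 mm (its x, y, z), about 70 g, origin at its centre. Starts lying flat on the blue mat; it may be absent.
- fresh3: Freshly varnished colour block, red painted top with a small blue tape square: wooden block 66 x 40 x 30 mm (its x, y, z), about 70 g, origin at its centre. Starts lying flat on the blue mat; it may be absent.
- tote: Yellow open tote, fixed, 280 (x) x 180 (y) x 60 mm high, walls and floor 4 mm thick; origin at the centre of its underside on the table. It stands on one side of the cabinet, the blue mat on the other.
- mat: Blue loading mat, fixed, 300 (x) x 180 (y) x 3 mm; origin at the centre of its underside on the table.
- uv: Curing cabinet, fixed, a grey box 280 deep (x) x 330 wide (y) x 90 mm high with one white-fronted drawer in the face towards the robot (its -x side); origin at the centre of its underside on the table, x pointing away from the robot into the cabinet. On its top a white lamp hood (70 mm tall, 250 mm wide, from 30 to 130 mm beyond the origin in x) and the start button.
- uv_drawer0 (a joint): Slide of the drawer in m: 0 shut (fully home), grows as it is pulled along the cabinet's -x, to the stop at 0.198. It starts shut or up to 20 mm ajar. Light friction (about 1 N and 4 N per m/s); it stays where it is left.
- uv_drawer0_handle (a point): Middle of the drawer's horizontal steel bar handle, which moves with the drawer: bar 11 mm thick, 120 mm long along the cabinet's y, 35 mm in front of the drawer's front (29 mm clear behind the bar), 52 mm above the table, carried on a 4 mm radius stud 51 mm either side of the middle. The cabinet's top is 38 mm higher. Axes as the cabinet's.
- drawer_floor (a point): Centre of the drawer's inner floor, 22 mm above the table, moving with the drawer; axes as the cabinet's. The inside measures 235 (x) x 288 (y) mm, its walls are 6 mm thick and reach 24 mm above this floor (the front panel 55 mm). Pulled fully out, the front 190 mm of the inside is uncovered.
- start_top (a point): Top of the green round start button, 32 mm across, on a black housing near the front edge of the cabinet's top (35 mm behind the front, 90 mm to the +y side of the middle); it is pushed straight down.
- start (a joint): Travel of the start button in m: 0 up, 0.006 fully down (about 5 N); it springs back.
- tape_roll: Bystander: cardboard roll of tape, 80 mm across, 25 mm high, loose. Not part of the job.
- knife: Bystander: palette spatula lying flat, 200 mm long, loose. Not part of the job.
- jar_red: Bystander: red paint jar, 60 mm across, 75 mm high, loose. Not part of the job.
- can_white: Bystander: white paint can with a blue band, 72 mm across, 90 mm high, loose. Not part of the job.
- jar_orange: Bystander: orange paint jar, 56 mm across, 65 mm high, loose. Not part of the job.
Mind the look-alikes: they are no part of the job. Leave any orange or purple look-alike of the fresh1 alone.

How it is judged:
By the outcome, as a careful person would: the job done as asked, in the order asked, and still so for the second after the job is handed in, with the robot touching nothing.
Of cured1, cured2, cured3 only 2 to 3 are there at a start; the rules pass over those that are not, and their reading is None.
Of fresh1, fresh2, fresh3 only 2 to 3 are there at a start; the rules pass over those that are not, and their reading is None.
At some moment in a run one of cured1, cured2, cured3, fresh1, fresh2, fresh3 may be knocked a few centimetres aside while the robot is not near it.
Once in a run the grip may slacken for a moment while it holds something.
It also fails if it takes over 210 s, if anything falls off the work surface, if the arm or the gripper's body presses on something with over 40 N, if the wrist force passes 120 N, or if a joint passes its speed limit or range.

## Working session

There is one attempt and no reset: what is moved stays moved. The work goes in short steps, each a Python script; the robot and the scene stay as the last script left them, time stands still between calls to the robot, and variables do not carry over. Pictures are saved under pics/ and viewed, at most 14 in all, crops included, and the job is handed in when it is done.

```bash
ls; mkdir -p pics; python3 - <<'E'
from workcell import manip
import cv2
for n in("scene","top"):
    c=manip.camera(n); cv2.imwrite(f"pics/{n}0.png",c["img"][:,:,::-1])
    print(n,c["fx"],c["cx"],c["cy"],c["k1"],c["R"],c["t"])
c=manip.camera("wrist");print(c["hand_eye"],c["fx"],c["k1"])
print(manip.get_ee_rot(),manip.get_t())
E
```

```text
pics
scene 445.5157766305359 320.18851136111914 199.42532770567337 0.010011210802082893 [[ 0.79176686  0.61077111 -0.00799264]
 [ 0.43023686 -0.566926   -0.70248926]
 [-0.43359138  0.55276899 -0.71164946]] [-0.38234698 -0.21026246  1.67216233]
top 424.68005354291193 321.5484758126051 201.57339174058 -0.09766446777653418 [[ 1.17021256e-01 -9.93129073e-01 -8.18685214e-04]
 [-9.72640034e-01 -1.14440351e-01 -2.02175098e-01]
 [ 2.00692277e-01  2.44550698e-02 -9.79349049e-01]] [-0.11636465  0.53339121  1.14145268]
[[ 3.72533094e-04 -9.58740765e-01 -2.84281562e-01  8.44354104e-02]
 [ 9.99999133e-01  7.16305262e-04 -1.10530659e-03 -7.17229621e-04]
 [ 1.26333486e-03 -2.84280904e-01  9.58740200e-01 -1.79522365e-01]
 [ 0.00000000e+00  0.00000000e+00  0.00000000e+00  1.00000000e+00]] 292.68443314829216 0.0010904650086298409
[-2.87702467e-04  2.32253452e-01  9.72655020e-01 -6.80606895e-04] 0.15
```

View pics/scene0.png

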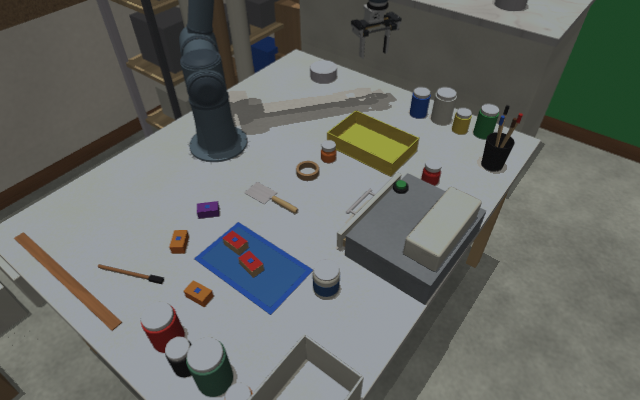

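View pics/top0.png

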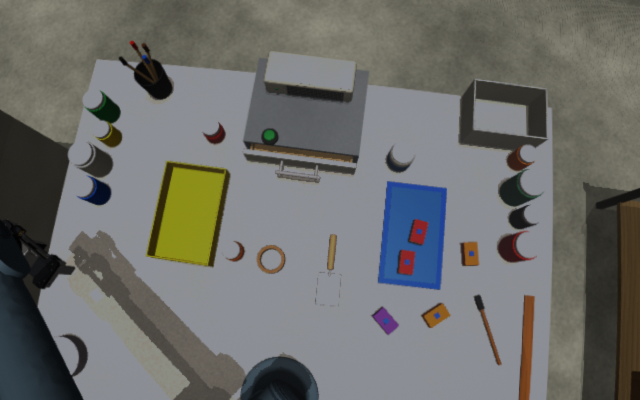

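Fresh candidates: red tops at top-view pixels (417,231) and (406,262) on the mat. Look-alikes to leave alone: orange at (435,315) and (470,253), purple at (385,320). Next is a close crop of the fresh blocks, the cabinet and the spatula, plus the measurements.

```bash
cat > h.py <<'E'
from workcell import manip
import numpy as np, cv2
from scipy.spatial.transform import Rotation as Rn
def pose():
    return np.array(manip.get_ee_pos()), Rn.from_quat(np.array(manip.get_ee_rot())[[1,2,3,0]])
def cam(name):
    if name=="wrist":
        p,r=pose(); c=manip.camera(name); H=np.array(c["hand_eye"])
        T=np.eye(4);T[:3,:3]=r.as_matrix();T[:3,3]=p
        Ti=np.linalg.inv(T@H); c["R"]=Ti[:3,:3];c["t"]=Ti[:3,3]
    else: c=manip.camera(name)
    c["R"]=np.array(c["R"]);c["t"]=np.array(c["t"])
    c["K"]=np.array([[c["fx"],0,c["cx"]],[0,c["fy"],c["cy"]],[0,0,1.]]); c["D"]=np.array([c["k1"],0,0,0.])
    return c
def px2w(c,uv,z):
    uv=np.array(uv,float).reshape(-1,1,2)
    d=cv2.undistortPoints(uv,c["K"],c["D"]).reshape(-1,2)
    d=np.c_[d,np.ones(len(d))]@c["R"]; o=-c["R"].T@c["t"]
    return o+d*((z-o[2])/d[:,2])[:,None]
def w2px(c,X):
    return cv2.projectPoints(np.array(X,float).reshape(-1,1,3),cv2.Rodrigues(c["R"])[0],c["t"],c["K"],c["D"])[0].reshape(-1,2)
def blobs(c,col,amin=40):
    h=cv2.cvtColor(c["img"],cv2.COLOR_RGB2HSV)
    rng={"red":[((0,150,90),(6,255,255)),((172,150,90),(180,255,255))],"green":[((45,100,50),(80,255,255))],
         "yellow":[((24,150,60),(34,255,255))],"blue":[((100,150,60),(118,255,255))]}[col]
    m=sum(cv2.inRange(h,a,b) for a,b in rng).astype(np.uint8)
    m=cv2.morphologyEx(m,cv2.MORPH_CLOSE,np.ones((9,9)) if c["fx"]<400 else np.ones((5,5)))
    cs,_=cv2.findContours(m,cv2.RETR_EXTERNAL,cv2.CHAIN_APPROX_NONE)
    return [k for k in cs if cv2.contourArea(k)>amin]
def rects(c,col,z,amin=40):
    "centre, long, short, yaw of long axis, pixel centre: rectangles at plane z"
    out=[]
    for k in blobs(c,col,amin):
        w=px2w(c,k,z)[:,:2]
        (x,y),(a,b),th=cv2.minAreaRect((w*1000).astype(np.float32)); th=np.radians(th)
        if a<b: a,b,th=b,a,th+np.pi/2
        th=(th+np.pi/2)%np.pi-np.pi/2
        out.append((x/1e3,y/1e3,a,b,th,k.reshape(-1,2).mean(0).round()))
    return out
def down(yaw):
    "tool down, closing axis y along heading yaw"
    y=np.array([np.cos(yaw),np.sin(yaw),0]);z=np.array([0,0,-1.]);x=np.cross(y,z)
    q=Rn.from_matrix(np.c_[x,y,z]).as_quat(); return [q[3],*q[:3]]
E
python3 - <<'E'
from h import *
np.set_printoptions(precision=4,suppress=True)
c=cam("top")
for col,z in(("red",.033),("green",.11),("yellow",.06),("blue",.003)):
    for r in rects(c,col,z): print(col,np.round(r[:5],4),r[5])
for n,uv,z in(("tape",(271,259),.012),("spat top",(333,235),.01),("spat blade",(328,305),.003),("orange jar",(235,251),.05)): print(n,px2w(c,uv,z))
im=c["img"][40:320,200:480,::-1]
cv2.imwrite("pics/crop1.png",cv2.resize(im,(600,600),interpolation=cv2.INTER_CUBIC))
E
```

```text
red [ 0.4042 -0.3086 63.443  37.6364 -0.0319] [406. 262.]
red [ 0.4944 -0.3366 64.4144 37.9083 -0.166 ] [419. 231.]
green [ 0.7043  0.1131 31.3252 29.962   0.89  ] [269. 135.]
yellow [  0.4689   0.3167 278.4646 190.447   -0.0199] [188. 214.]
blue [  0.4895  -0.3271 297.0452 177.7007  -0.0021] [413. 235.]
tape [[0.3694 0.0713 0.012 ]]
spat top [[ 0.4587 -0.0963  0.01  ]]
spat blade [[ 0.2608 -0.1047  0.003 ]]
orange jar [[0.3771 0.1691 0.05  ]]
```

View pics/crop1.png

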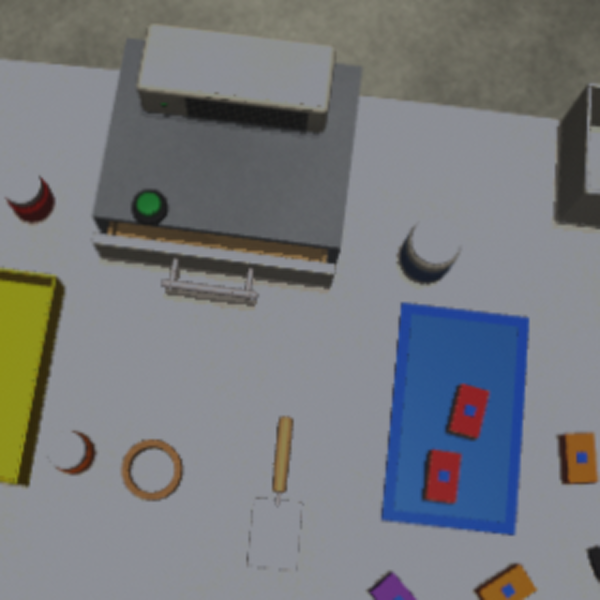

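The crop confirms the two fresh blocks: red tops with blue squares, at crop (469,411) and (444,476). The drawer is slightly ajar. The cabinet's top front edge runs from (97,217) to (338,248), and the handle bar from (163,285) to (256,296).

```bash
python3 - <<'E'
from h import *
np.set_printoptions(precision=4,suppress=True)
c=cam("top")
P=lambda l,z:px2w(c,[(200+u*.46667,40+v*.46667) for u,v in l],z)
f=P([(97,217),(338,248),(360,68),(127,40)],.09);print(f)
h=P([(163,284),(256,296)],.056);print(h,h.mean(0))
d=f[0]-f[1];print("yaw edge",np.arctan2(-d[0],d[1]));d=f[3]-f[0];print("yaw side",np.arctan2(d[1],d[0]));d=f[2]-f[1];print("yaw side",np.arctan2(d[1],d[0]))
d=h[0]-h[1];print("yaw h",np.arctan2(-d[0],d[1]), np.linalg.norm(d))
E
```

```text
[[ 0.6838  0.1806  0.09  ]
 [ 0.6779 -0.1393  0.09  ]
 [ 0.9401 -0.1443  0.09  ]
 [ 0.9459  0.181   0.09  ]]
[[ 0.612   0.0857  0.056 ]
 [ 0.61   -0.0394  0.056 ]] [0.611  0.0232 0.056 ]
yaw edge -0.01836783624446078
yaw side 0.0014948638416987026
yaw side -0.01914860362210191
yaw h -0.016090557781298823 0.1251444601593569
```

```bash
python3 - <<'E'
from h import *
np.set_printoptions(precision=4,suppress=True)
manip.move_to([.60,.024,.22],down(np.pi/2-.017)); manip.grab(10)
c=cam("wrist"); cv2.imwrite("pics/w1.png",c["img"][:,:,::-1])
print(w2px(c,[(.611,.0857,.056),(.61,-.0394,.056)]),manip.get_joint_pos())
E
```

```text
[[369.4349 191.395 ]
 [266.6974 192.2213]] [-0.1487  0.1188  1.675  -0.      1.3479 -1.7024]
```

View pics/w1.png

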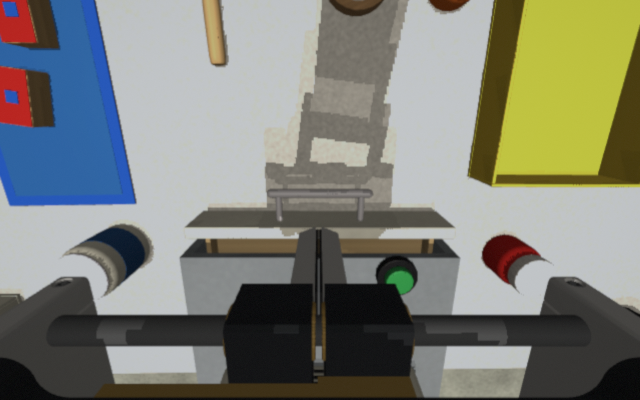

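The wrist view confirms the bar at row 191, columns 268–371, exactly where predicted. Now I hook it and pull.

```bash
python3 - <<'E'
from h import *
np.set_printoptions(precision=4,suppress=True)
a=-.017; ax=np.array([np.cos(a),np.sin(a),0])
p=np.array([.630,.0235,.0]); z=lambda h:np.array([0,0,h])
manip.line_to(p+z(.10)); hit=manip.line_to(p+z(.040),max_speed=.06,max_force=6); print(hit,manip.get_ee_pos())
if not hit:
    h=manip.line_to(p-ax*.215+z(.040),max_speed=.06,max_force=15); e=manip.get_ee_pos(); print(h,e,manip.get_ft_force())
    e=np.array(e)+ax*.008; manip.line_to(e); manip.line_to([e[0],e[1],.25])
    manip.gripper_open(); manip.move_to([.35,.45,.3],down(np.pi/2))
    c=cam("top"); cv2.imwrite("pics/t2.png",cv2.resize(c["img"][60:330,140:500,::-1],(800,600)))
    for r in rects(c,"green",.052,60): print(np.round(r[:5],4),r[5])
    for r in rects(c,"red",.033): print(np.round(r[:5],4),r[5])
print(manip.get_t())
E
```

```text
False [0.6303 0.0235 0.0404]
True [0.4496 0.0266 0.0403] [ 3.2907  0.1976 -1.1249]
[ 0.5893 -0.0487 65.6678 38.2754 -0.0084] [322. 186.]
[ 0.588   0.022  65.2102 39.486  -0.1336] [297. 183.]
[ 0.7234  0.1244 32.5114 31.0562 -1.4582] [269. 135.]
[ 0.4042 -0.3086 63.4478 37.6267 -0.0324] [406. 262.]
[ 0.4942 -0.3365 64.0126 37.9091 -0.1655] [419. 231.]
13.6583
```

View pics/t2.png

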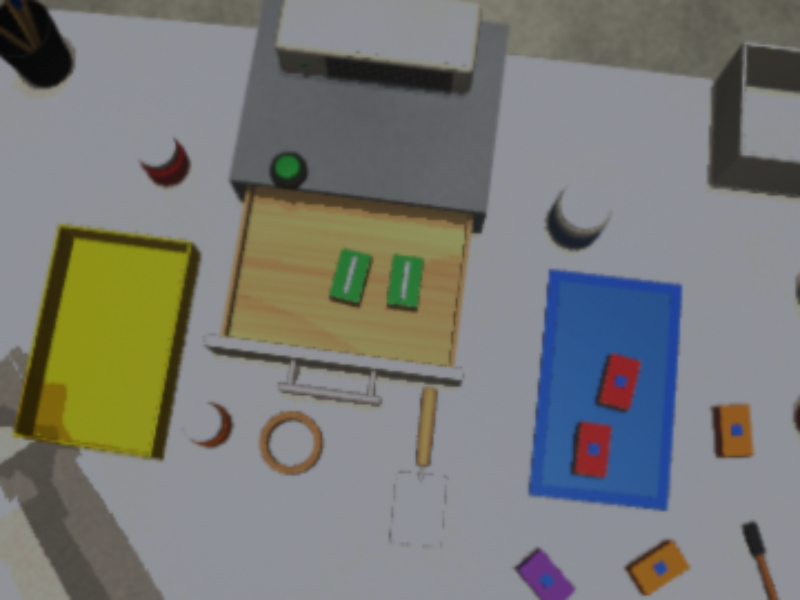

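The drawer is open and two cured blocks are visible, at crop (351,276) and (406,282). The fresh blocks have not moved. I'll pick the cured blocks along their long side, because the gap between them is narrow.

```bash
cat >> h.py <<'E'
def near(yaw):
    "equivalent closing heading (mod pi) keeping joint 6 near its middle is left to ik; normalise"
    return (yaw+np.pi/4)%np.pi-np.pi/4   # -45..135 deg
def pick(x,y,yaw,z,zt=.22,w=None):
    q=down(near(yaw)); manip.gripper_open(); manip.move_to([x,y,zt],q)
    manip.line_to([x,y,z+.05],max_speed=.3)
    hit=manip.line_to([x,y,z],max_speed=.08,max_force=8)
    manip.grab(25); manip.line_to([x,y,zt],max_speed=.2)
    print("pick hit",hit,"w",round(manip.get_gripper_width(),4),"t",round(manip.get_t(),1)); return manip.get_gripper_width()
def place(x,y,yaw,z,zt=.22):
    q=down(near(yaw)); manip.move_to([x,y,zt],q); w0=manip.get_gripper_width()
    manip.line_to([x,y,z+.03],max_speed=.3); hit=manip.line_to([x,y,z],max_speed=.06,max_force=5)
    w=manip.get_gripper_width(); manip.gripper_open(); manip.line_to([x,y,zt],max_speed=.3)
    print("place hit",hit,"w",round(w0,4),round(w,4))
def look(name,box=None):
    c=cam("top"); im=c["img"][...,::-1]
    if box: im=cv2.resize(im[box[1]:box[3],box[0]:box[2]],(800,600))
    cv2.imwrite(name,im); return c
E
python3 - <<'E'
from h import *
w=pick(.589,-.0487,-.0084,.0255)
if .06<w<.072: place(.41,.317,0,.0115)
manip.move_to([.42,.32,.3],down(0))
c=look("pics/t3.png",(140,60,500,330))
for r in rects(c,"green",.052,60): print(np.round(r[:5],4),r[5])
E
```

```text
pick hit False w 0.0654 t 19.0
place hit False w 0.066 0.0655
[ 4.08200e-01  3.09800e-01  6.19734e+01  3.85718e+01 -3.90000e-03] [188. 234.]
[ 5.88000e-01  2.19000e-02  6.52351e+01  3.92860e+01 -1.31700e-01] [297. 183.]
[ 0.7234  0.1244 32.508  31.06   -1.4577] [269. 135.]
```

```bash
python3 - <<'E'
from h import *
w=pick(.589,.022,-.1317,.0255)
if .06<w<.072: place(.53,.317,0,.0115)
# look under the cabinet's edge into the drawer's back
p=[.47,.024,.20]; manip.move_to(p,down(np.pi/2))
y=np.array([0,1,0]); z=np.array([np.sin(.5),0,-np.cos(.5)])
q=Rn.from_matrix(np.c_[np.cross(y,z),y,z]).as_quat()
try: manip.move_to([.50,.024,.20],[q[3],*q[:3]])
except manip.PlanningError as e: print(e)
c=cam("wrist"); cv2.imwrite("pics/w4.png",c["img"][:,:,::-1])
print([(k.reshape(-1,2).mean(0),cv2.contourArea(k)) for k in blobs(c,"green")])
manip.move_to([.42,.32,.3],down(0))
c=look("pics/t4.png")
for col,zz in(("green",.052),("red",.033)):
    for r in rects(c,col,zz,40): print(col,np.round(r[:5],4),r[5])
print(manip.get_t())
E
```

```text
pick hit False w 0.0655 t 28.4
place hit False w 0.0656 0.0659
[(array([626.94736842, 298.42105263]), 515.5), (array([382.94827586, 272.98275862]), 297.0), (array([577.00625, 134.9125 ]), 1570.0), (array([631.26530612,  43.03061224]), 470.0)]
green [ 4.08200e-01  3.09800e-01  6.19734e+01  3.85718e+01 -3.90000e-03] [188. 234.]
green [ 5.26200e-01  3.11000e-01  6.28893e+01  3.77093e+01 -3.30000e-03] [195. 193.]
green [ 0.7234  0.1244 32.508  31.06   -1.4577] [269. 135.]
red [ 4.04300e-01 -3.08600e-01  6.28043e+01  3.76983e+01 -4.52000e-02] [406. 262.]
red [ 0.4806 -0.3568 63.9891 37.3278 -0.175 ] [425. 237.]
36.9333
```

View pics/w4.png

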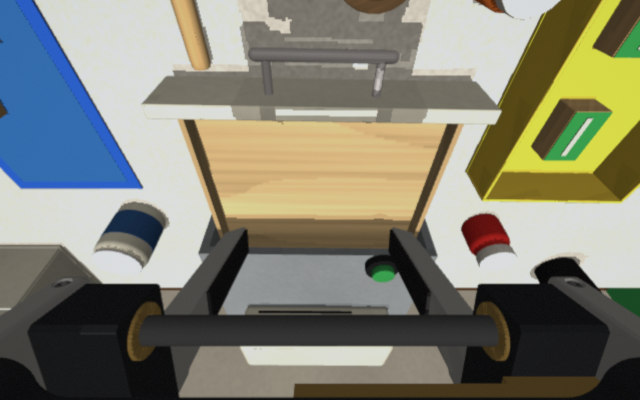

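The tilted wrist view sees to the drawer's back (rows 120–245), which is empty, so only two cured blocks exist and both are in the tote. One fresh block has been knocked aside; I use its new position.

```bash
python3 - <<'E'
from h import *
def reds(tag):
    manip.move_to([.42,.32,.3],down(np.pi/4)); c=look(f"pics/{tag}.png",(140,60,500,330))
    out=rects(c,"red",.033); [print("red",np.round(r[:5],4),r[5]) for r in out]; return out
for i,yp in enumerate((-.035,.075)):
    m=[r for r in reds(f"t5{i}") if r[0]<.6 and r[1]<-.2 and r[3]>30]
    if not m: break
    r=min(m,key=lambda r:r[0])
    w=pick(r[0],r[1],r[4]+np.pi/2,.0065)
    if not .036<w<.045: print("bad grip"); break
    place(.575,yp,np.pi/2-.017,.0265)
reds("t6")
c=cam("top")
for r in rects(c,"red",.052): print("drawer",np.round(r[:5],4))
print(manip.get_t())
E
```

```text
red [ 4.04400e-01 -3.08500e-01  6.29825e+01  3.78169e+01 -3.19000e-02] [406. 262.]
red [ 0.4806 -0.3565 63.9891 37.969  -0.175 ] [425. 237.]
pick hit False w 0.0394 t 43.8
place hit True w 0.0401 0.04
red [ 0.4806 -0.3568 63.7533 37.7228 -0.1844] [425. 237.]
red [ 5.79000e-01 -3.44000e-02  6.49095e+01  3.84890e+01 -1.53000e-02] [316. 190.]
pick hit False w 0.0393 t 55.7
place hit True w 0.0398 0.0401
red [ 5.79200e-01 -3.43000e-02  6.48822e+01  3.86121e+01 -2.58000e-02] [316. 190.]
red [ 5.79100e-01  7.71000e-02  6.50162e+01  3.86861e+01 -2.59000e-02] [278. 186.]
drawer [ 5.74800e-01 -3.50000e-02  6.38485e+01  3.79969e+01 -2.58000e-02]
drawer [ 5.74500e-01  7.45000e-02  6.45115e+01  3.87882e+01 -3.30000e-03]
61.6
```

View pics/t6.png

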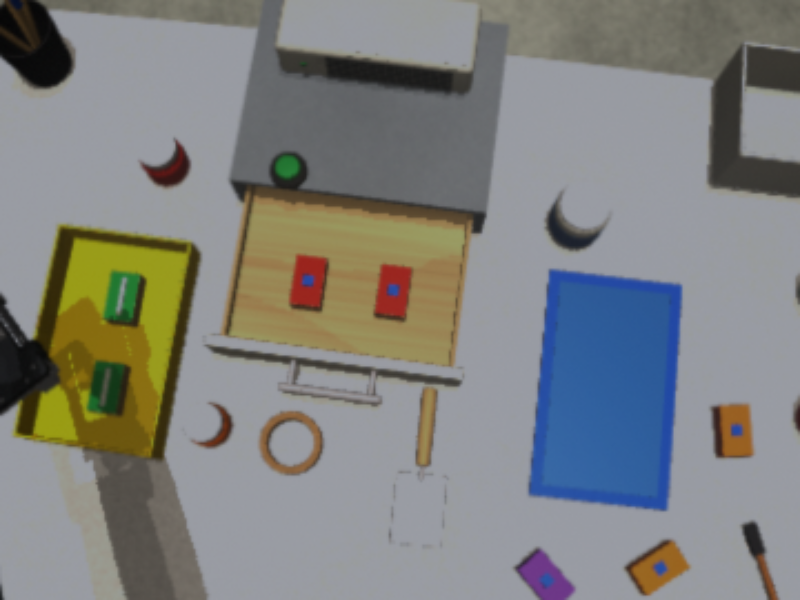

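Both fresh blocks lie flat in the drawer at (308,281) and (393,290), and both cured blocks are in the tote. Now I push the drawer home.

```bash
python3 - <<'E'
from h import *
a=-.017; ax=np.array([np.cos(a),np.sin(a),0]); z=lambda h:np.array([0,0,h])
p=np.array([.456,.0265,0]); manip.grab(10)
manip.move_to(p+z(.2),down(np.pi/2+a)); manip.line_to(p+z(.1))
hit=manip.line_to(p+z(.042),max_speed=.06,max_force=6); print(hit)
if not hit:
    for i in range(3):
        e=np.array(manip.get_ee_pos()); d=.70-e[0]
        h=manip.line_to(e+ax*d,max_speed=.06 if i==0 else .02,max_force=15 if i<1 else 20); e=np.array(manip.get_ee_pos()); print(h,e,manip.get_ft_force())
    e=e-ax*.008; manip.line_to(e,max_speed=.03); manip.line_to([e[0],e[1],.22])
    manip.move_to([.42,.32,.3],down(np.pi/4))
    c=look("pics/t7.png",(200,40,400,190)); print(manip.get_t())
    for r in rects(c,"green",.11,60): print(np.round(r[:5],4),r[5])
E
```

```text
False
True [0.65780174 0.02309471 0.04178272] [ 0.52380553  0.50284946 -0.16327773]
True [0.65714243 0.02323701 0.04010653] [ 0.08448326  0.3073804  -0.22945978]
True [0.65669405 0.02341316 0.038985  ] [-0.04767214  0.03426859 -0.3749292 ]
73.65
[ 4.02500e-01  2.91800e-01  5.99966e+01  3.45800e+01 -2.67000e-02] [187. 234.]
[5.15200e-01 2.91500e-01 6.00206e+01 3.62763e+01 1.14000e-02] [195. 193.]
[ 0.7027  0.1142 30.9015 29.5251 -1.4577] [269. 135.]
```

View pics/t7.png

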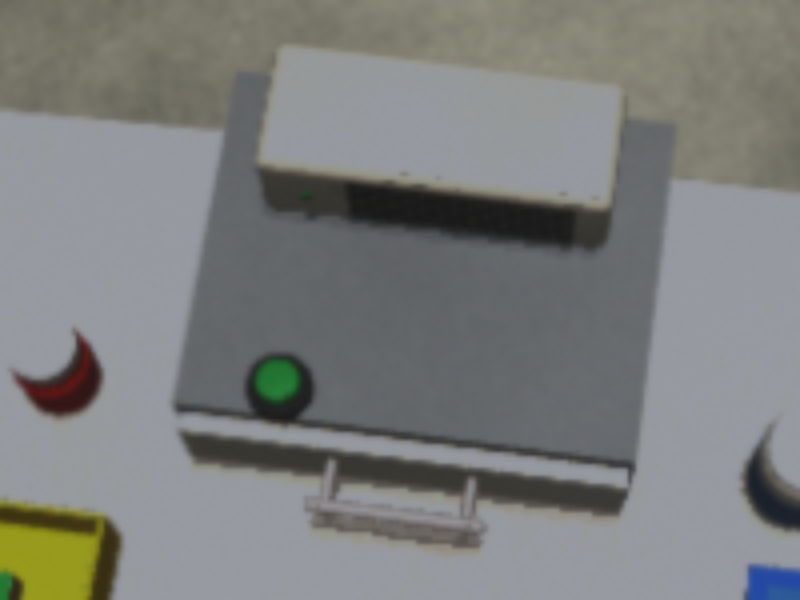

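The front panel now sits against the cabinet's face (a thin even line from (180,408) to (630,465)), at the position expected for full travel. Next I triangulate the button and press it.

```bash
python3 - <<'E'
from h import *
from scipy.optimize import least_squares
obs=[]
for n in("top","scene"):
    c=cam(n); g=w2px(c,[(.704,.113,.11)])[0]
    k=min(blobs(c,"green",30),key=lambda k:np.hypot(*(k.reshape(-1,2).mean(0)-g))); M=cv2.moments(k)
    obs.append((c,np.array([M["m10"],M["m01"]])/M["m00"])); print(n,g,obs[-1][1])
s=least_squares(lambda X:np.concatenate([w2px(c,[X])[0]-u for c,u in obs]),[.704,.113,.11]); X=s.x; print(X,s.fun)
assert abs(X-[.704,.113,.11]).max()<.02
manip.move_to([X[0],X[1],.22],down(np.pi/2)); manip.line_to([X[0],X[1],X[2]+.02])
h=manip.line_to([X[0],X[1],X[2]-.02],max_speed=.03,max_force=15); print(h,manip.get_ee_pos(),manip.get_ft_force())
manip.sleep(.3); manip.line_to([X[0],X[1],.22],max_speed=.1)
manip.move_to([.42,.32,.3],down(np.pi/4)); c=look("pics/t8.png"); print(manip.get_t())
E
```

```text
top [269.00626205 134.58499467] [268.84557439 134.79284369]
scene [400.40763088 183.35735786] [400.62241888 184.10914454]
[0.7046272  0.11399279 0.10646283] [-0.00455858 -0.00631301 -0.00792754  0.00286018]
True [0.70475189 0.11396616 0.10646475] [-1.98820897 -0.57087814  4.47051319]
79.6667
```

View pics/t8.png

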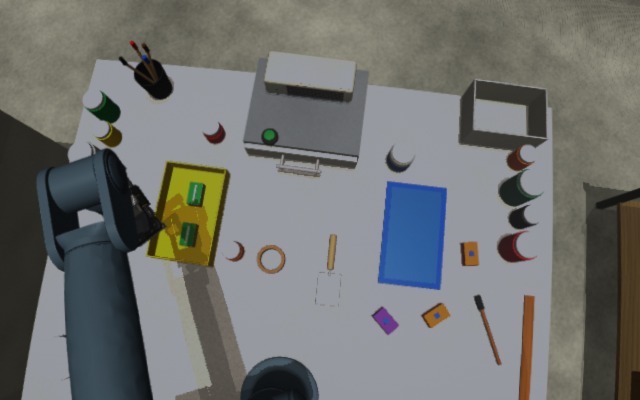

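The 15 N stop came at the estimated top height, so the travel is unproven. I'll probe contact height against bottoming height.

```bash
python3 - <<'E'
from h import *
x,y=.7046,.114
manip.move_to([x,y,.2],down(np.pi/2)); manip.line_to([x,y,.122]); manip.sleep(.3)
f0=np.array(manip.get_ft_force())[2]
zc=.122
while zc>.0965:
    zc-=.001; manip.line_to([x,y,zc],max_speed=.02); manip.sleep(.05)
    f=manip.get_ft_force()[2]-f0; print(round(zc,4),round(manip.get_ee_pos()[2],4),round(f,2))
    if f>18: break
manip.sleep(.3); manip.line_to([x,y,.22],max_speed=.1)
manip.move_to([.42,.32,.3],down(np.pi/4)); print(manip.get_t())
E
```

```text
0.121 0.1209 0.74
0.12 0.1199 0.08
0.119 0.1189 -0.07
0.118 0.1179 0.25
0.117 0.1169 -0.71
0.116 0.1159 0.12
0.115 0.1149 0.8
0.114 0.1139 0.6
0.113 0.1129 0.01
0.112 0.1123 1.28
0.111 0.1112 1.46
0.11 0.1102 2.34
0.109 0.1092 2.59
0.108 0.1082 4.38
0.107 0.1072 4.45
0.106 0.1063 5.09
0.105 0.1062 8.23
0.104 0.1061 12.11
0.103 0.106 15.71
0.102 0.106 19.29
90.9833
```

The button is touched at 0.112 m and bottoms at 0.106 m, which is its full 6 mm. It was released afterwards.

```bash
python3 -c "
from workcell import manip
manip.sleep(.5); print(manip.close_job())"
```

```text
the job is handed in; nothing more can be done
None
```

The job is handed in: both cured blocks are in the tote, both fresh blocks lie flat in the shut drawer, and the start button was pressed fully down and released (twice, both after the drawer was shut).

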